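# Make up a breakfast tray at the bakery bench

### The arm

A 7-joint arm with a two-finger parallel gripper is mounted at the origin on the work surface. World frame = base frame: x ahead of the robot, y to its left, z up, the work surface at z = 0. Lengths are in mm, angles in rad, forces in N, time in s.
With the tool pointing down it reaches from about 350 to 775 mm from the base axis. Payload 3.1 kg.
Tool frame: the origin (TCP) lies between the finger pads; the fingertips stand 8 mm ahead of it and the grasp point (between the pads) lies 11 mm behind it; x points along the fingers, y is the direction in which the jaws open and shut, and the axes are right-handed (so a half turn about x gives the same grasp; the last joint's range is limited). The gripper opens to 85 mm and grips with 20 to 120 N. Pads are 22 mm wide; open, the fingers measure 114 mm over their backs; the gripper's body (76 mm by 85 mm) begins 54 mm behind the grasp point. The pads swing forward as they close: fully open they stand 13 mm farther back than shut.
Start: joints at [-1.3, 0.311, 0.014, 1.512, -0.004, 1.319, -0.027], TCP at [169.221, 523.337, 239.304] pointing down, gripper open.
Joint ranges: [-2.7, 2.7], [-0.3, 1.91], [-1.27, 1.3], [0.12, 2.57], [-1.44, 4.58], [0.2, 2.03], [-3.05, 3.05]. Speed limits (rad/s): [2.79, 2.79, 3.14, 3.14, 3.14, 3.14, 3.14].

### API

Orientations are given as a unit quaternion [x, y, z, w].
In Python, from plant import manip gives the robot as it stands.
- The arm moves only by the tool jog_arm, never from a script. Its arguments are lists of equal length, an entry for each row: "delta_rot": the turn, a rotation vector about the tool's x, y, z as a fraction of full scale, a list of three; "delta_pos": the shift along the tool's x, y, z as a fraction of full scale, a list of three; "gripper": the opening, from 0 (shut) to 1 (fully open). A call has 1 to 20 rows; each row shifts and turns the pose as measured when the row begins, along the tool's axes as they then stand; what a row does not reach is not made up. Full scale, the value 1, is 0.25 m for a shift and pi rad for a turn. A row lasts 1/10 s, in which the tool goes at most 50 mm and 8.59 degrees, less where a joint would pass 70% of its speed; a pose out of reach is approached as far as the arm can. A call with a number of a shift or a turn outside -1 to 1 is refused whole. A call with a gripper value outside its range is refused whole. The fingers move at their own pace and stop on an object; the grip force is fixed at half the most. Time passes only in rows, so rows that do not move let the fingers close. It gives the time, the measured TCP pose, the force and the opening at its end, in the units of the state.
- manip.observe(): the state, without advancing time (a new reading comes with each control period).
- manip.get_image(name): name is "scene" or "side" or "wrist"; returns a dict with "pixels" (480x640x3 uint8, red, green, blue), "intrinsics" (3x3 intrinsics, pixels), "origin" and "rotation" of the camera in the world. Camera axes: x right, y up, looking along -z (the intrinsics and any distortion apply to the point x, -y, -z); pixel columns grow to the right and rows downward; lengths in mm; the calibration is good to about 2 mm. A picture is of the moment at which its call begins. There is no depth.
- manip.hand_in(): hands the job in, once; it reports no verdict.
The state is a dict: "t": time; "joints": joint angles; "joint_vel": joint speeds; "tau": joint torques, N m; "position": TCP position; "ee_rot": TCP orientation; "contact_force": force on the tool from outside, world axes, zero at the start; "moment": the same for the moment, N m; "finger_gap": finger opening in mm.
Only numpy, scipy, OpenCV 4.12 (cv2) and the standard library are available. Lean on these libraries where they do the work, as an engineer would, in place of code of your own. Each camera call takes 0.05 s, during which the arm holds its last target. There are 200 camera calls.

### The job

Make up this customer's breakfast on the grey tray: the sesame bun in the middle of the white plate, the blue cup set down gently, not dropped, in the middle of the blue saucer, the red jam jar on the tray midway between plate and saucer, level with their centres, and the sugar shaker on the tray straight behind the saucer (behind means the far side from the robot). Everything stands upright and flat, let go and at rest; leave the yellow-lidded honey jar and the chocolate-striped bun where they are.

Things in the scene. Friction and masses are not known exactly. Their poses are not given: they have to be found in the camera images.
- tray: Fixed grey tray with green rim, 270 mm deep (x) by 370 wide (y), floor 4 mm thick, rim 16 mm high and 8 wide. Origin: centre of its underside, on the bench. x points to its back, away from the robot (turned up to 0.22 rad), z up. Plate and saucer stand on it side by side along y, centres 220 mm apart and 30 mm in front of the tray's centre; which is left varies.
- plate: Fixed white plate, 140 mm across, rim 14 mm high. Its flat inner floor (about 90 mm across) lies 5 mm above its origin, which is the centre of its underside, on the tray's floor (4 mm above the bench). Axes parallel to the tray's.
- saucer: Fixed blue saucer, 130 mm across, rim 14 mm high. Its flat inner floor (about 76 mm across, with a thin ring round the cup's seat) lies 5 mm above its origin, which is the centre of its underside, on the tray's floor (4 mm above the bench). Axes parallel to the tray's: x points to the tray's back. Behind it are 92 mm of free tray floor up to the back rim.
- sesame_bun: Loose round brown bun covered with pale sesame seeds, 64 mm across, 43 mm high with a flat bottom; sides upright between 12 and 24 mm height, domed above. About 70 g, firm. Origin: centre of its underside; z up. It starts on the bench beside the tray.
- cup: Loose blue empty coffee cup, 63 mm across, 58 mm high, straight sides above 20 mm, foot 52 mm across, open top, wall 3.5 mm. A small handle on its +y side reaches 54 mm from the axis, at 15 to 50 mm height. About 170 g. Origin: centre of its underside; z up. Starts upright on the bench beside the tray, turned up to 0.8 rad; may end turned any way.
- sugar_shaker: Loose closed sugar shaker: white cylinder 52 mm across and 60 mm high, with a bright steel cap on it 54 mm across, tapering above 70 mm to its top at 84 mm. About 200 g. Origin: centre of its underside; z up. It starts upright on the bench beside the tray.
- jam_jar: Loose small closed jam jar, dark red with a red lid and a pale band round it, 45 mm across (lid 46 mm), 55 mm high. About 90 g. Origin: centre of its underside; z up. It starts upright on the bench beside the tray.
- honey_jar: Loose jar of the same shape as the jam jar (46 mm across, 55 mm high) but amber with a yellow lid. To be left alone. Origin: centre of its underside.
- chocolate_bun: Loose golden round bun with dark chocolate stripes, 62 mm across, 42 mm high. To be left alone. Origin: centre of its underside.

How it is judged (in metres and radians):
At the end, for the whole second after the job is handed in: Bun on plate, 15 mm from centre; cup on saucer, 10 mm; jam jar on the tray floor under 126 mm from both centres and 20 mm of their line; shaker on the floor 85 to 145 mm behind the saucer centre, 15 mm sideways; all upright to 0.12 rad, at rest; honey jar, chocolate bun unmoved (horizontal distance between sesame_bun and plate below 0.015 m and z of sesame_bun in the frame of plate between 0 and 0.01 m and horizontal distance between cup and saucer below 0.01 m and z of cup in the frame of saucer between 0 and 0.01 m and horizontal distance between jam_jar and plate below 0.126 m and horizontal distance between jam_jar and saucer below 0.126 m and x of jam_jar in the frame of plate between -0.02 and 0.02 m and z of jam_jar in the frame of tray between 0 and 0.008 m and y of sugar_shaker in the frame of saucer between -0.015 and 0.015 m and x of sugar_shaker in the frame of saucer between 0.085 and 0.145 m and z of sugar_shaker in the frame of tray between 0 and 0.008 m and angle between each of sesame_bun, cup, jam_jar, sugar_shaker's own z axis and vertical below 0.12 rad and linear speed of each of sesame_bun, cup, jam_jar, sugar_shaker below 0.02 m/s); the robot touches nothing.
It fails at once if the honey jar is shifted by more than 20 mm or tipped (distance of honey_jar from where it was at the start of the episode above 0.02 m or angle between honey_jar's own z axis and vertical above 0.3 rad).
It fails at once if the chocolate bun is shifted by more than 20 mm or tipped (distance of chocolate_bun from where it was at the start of the episode above 0.02 m or angle between chocolate_bun's own z axis and vertical above 0.3 rad).
It fails at once if the cup is dropped onto the saucer (it moves faster than 0.5 m/s close above it) (linear speed of cup above 0.5 m/s and horizontal distance between cup and saucer below 0.05 m and z of cup in the frame of saucer below 0.03 m).
It also fails if it takes over 112 s, if anything falls off the work surface, if the arm or the gripper's body presses on something with over 40 N, if the wrist force passes 120 N, or if a joint passes its speed limit or range.

## Working session

There is one attempt and no reset: what is moved stays moved. The work goes in short steps, Python scripts to look and compute and a tool call to move; the robot and the scene stay as the last step left them, time stands still between calls to the robot, and variables do not carry over. Pictures are saved under pics/ and viewed, about 12 in all and at most 16, crops included, and the job is handed in when it is done.

Besides the shell and the picture viewer there is one more tool, called after "Call:" by a JSON object that holds its "fn" and its "kwargs". jog_arm: Moves the arm, as the interface text tells. Shift numbers are shares of 0.25 m and turn numbers shares of pi rad, none past 1 either way. Its arguments: {"type":"object","properties":{"delta_rot":{"type":"array"},"delta_pos":{"type":"array"},"gripper":{"type":"array"}},"required":["delta_rot","delta_pos","gripper"]}

```bash
mkdir -p pics; ls
cat > h.py <<'E'
import numpy as np, cv2
from plant import manip
from scipy.spatial.transform import Rotation as R
def grab(n,save=None):
    im=manip.get_image(n)
    if save: cv2.imwrite(f'pics/{save}.png',cv2.cvtColor(im['pixels'],cv2.COLOR_RGB2BGR))
    return im
def ray(im,u,v,z):
    K=np.array(im['intrinsics']);d=np.linalg.inv(K)@[u,v,1]
    d=np.array(im['rotation'])@(d*[1,-1,-1]);o=np.array(im['origin'])
    return o+d*(z-o[2])/d[2]
def proj(im,p):
    c=np.array(im['rotation']).T@(np.array(p,float)-np.array(im['origin']))
    q=np.array(im['intrinsics'])@(c*[1,-1,-1]);return q[:2]/q[2]
E
python3 - <<'E'
from h import *
o=manip.observe();print({k:np.round(v,3) for k,v in o.items()})
for n in ['scene','side','wrist']:
    im=grab(n,n+'0');print(n,im.keys(),im['intrinsics'],im['origin'],im['rotation'])
print(R.from_quat(o['ee_rot']).as_matrix())
E
```

```text
pics
{'t': np.float64(0.0), 'joints': array([-1.3  ,  0.312,  0.014,  1.513, -0.004,  1.319, -0.027]), 'joint_vel': array([ 0.001, -0.001,  0.001,  0.002, -0.001, -0.   ,  0.   ]), 'tau': array([-0.000e+00, -3.799e+01,  1.460e-01, -2.306e+01,  1.200e-02,
        1.400e-02, -0.000e+00]), 'position': array([169.016, 522.647, 238.229]), 'ee_rot': array([ 0.109,  0.699, -0.111,  0.698]), 'contact_force': array([0.108, 1.668, 0.229]), 'moment': array([-0.013,  0.007,  0.032]), 'finger_gap': np.float64(85.48)}
scene dict_keys(['pixels', 'intrinsics', 'origin', 'rotation']) [[433.95051049   0.         320.32643623]
 [  0.         433.95051049 239.22551446]
 [  0.           0.           1.        ]] [809.75228114 533.67012679 653.65283226] [0.10608116 0.37143815 0.89402529 0.2269345 ]
side dict_keys(['pixels', 'intrinsics', 'origin', 'rotation']) [[471.74087939   0.         319.49316802]
 [  0.         471.74087939 236.41362197]
 [  0.           0.           1.        ]] [426.29060148 794.63880608 511.87906728] [-0.02702895  0.48811273  0.87173791 -0.03299106]
wrist dict_keys(['pixels', 'intrinsics', 'origin', 'rotation']) [[380.13193849   0.         313.34160025]
 [  0.         380.13193849 240.90522357]
 [  0.           0.           1.        ]] [ 98.53833321 546.66625858 371.54233952] [-0.11910557 -0.08571331  0.58227155  0.79964175]
[[-6.46734319e-04  3.07680775e-01  9.51489423e-01]
 [-2.23479859e-03  9.51486801e-01 -3.07681446e-01]
 [-9.99997294e-01 -2.32537537e-03  7.22453944e-05]]
```

Run:
```python
s=open('h.py').read().replace("np.array(im['rotation'])","R.from_quat(im['rotation']).as_matrix()")
open('h.py','w').write(s)
```

```text
(no output)
```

View pics/scene0.png

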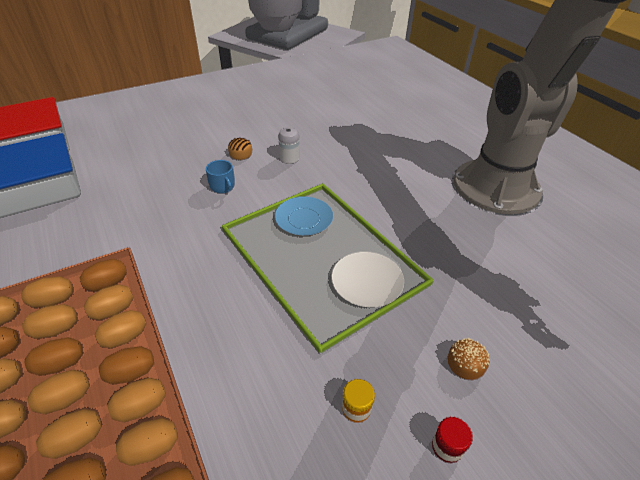

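View pics/side0.png

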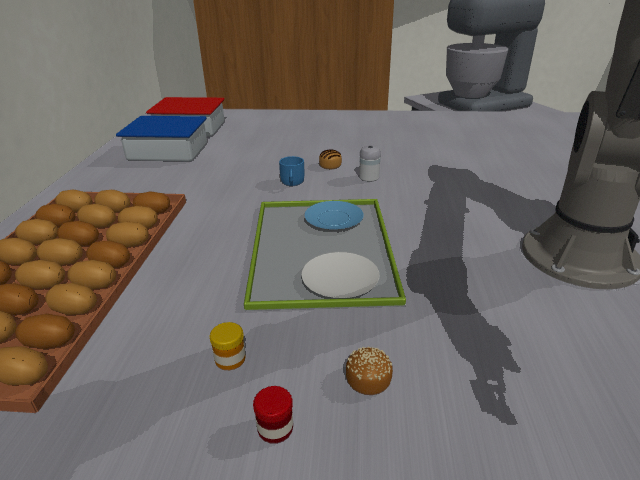

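Run:
```python
from h import *
for n in ['scene','side']:
    im=grab(n); 
    hsv=cv2.cvtColor(im['pixels'],cv2.COLOR_RGB2HSV)
    m=cv2.inRange(hsv,(30,120,60),(50,255,255))
    c=max(cv2.findContours(m,0,2)[0],key=cv2.contourArea)
    q=cv2.approxPolyDP(cv2.convexHull(c),8,True)[:,0]
    P=np.array([ray(im,*p,16)[:2] for p in q]);print(n,'tray',q.tolist(),P.round(0).tolist(),P.mean(0))
    for (lo,hi,nm,z) in [((95,100,60),(120,255,255),'blue',18),((0,0,185),(180,40,255),'white',18),((0,220,80),(3,255,255),'red',55),((22,200,120),(28,255,255),'yel',55)]:
        m=cv2.inRange(hsv,lo,hi)
        for c in cv2.findContours(m,0,2)[0]:
            if cv2.contourArea(c)>150:
                x,y,w,h=cv2.boundingRect(c)
                E=cv2.fitEllipse(c)
                print(nm,(x,y,w,h),'ell',np.round(E[0],1),ray(im,*E[0],z).round(0))
# eyeball points
S=grab('scene');T=grab('side')
def tri(a,b):
    A=[];B=[]
    for im,p in((S,a),(T,b)):
        o=np.array(im['origin']);d=ray(im,*p,0)-o;d/=np.linalg.norm(d);M=np.eye(3)-np.outer(d,d);A.append(M);B.append(M@o)
    return np.linalg.solve(sum(A),sum(B)).round(0)
for nm,a,b in[('bun',(468,358),(369,371)),('jamlid',(455,432),(273,400)),('honeylid',(358,390),(227,335)),('cup',(221,177),(291,172)),('shaker',(289,147),(370,164)),('choc',(240,149),(330,159))]:
    print(nm,tri(a,b))
```

```text
scene tray [[323, 184], [432, 282], [318, 351], [222, 225]] [[387.0, -189.0], [351.0, 176.0], [616.0, 203.0], [650.0, -163.0]] [500.96152408   6.82367768]
blue (275, 197, 58, 38) ell [303.6 215.5] [ 482. -107.   18.]
blue (206, 160, 28, 33) ell [220.4 175.7] [ 594. -330.   18.]
blue (0, 133, 73, 56) ell [ 27.6 161. ] [ 997. -608.   18.]
white (332, 252, 67, 55) ell [364.4 277.5] [461. 107.  18.]
red (0, 97, 61, 40) ell [ 27.6 116.7] [ 972. -767.   55.]
yel (343, 379, 32, 33) ell [358.6 394.7] [610. 314.  55.]
side tray [[376, 199], [404, 304], [244, 308], [262, 202]] [[385.0, -184.0], [347.0, 189.0], [605.0, 217.0], [646.0, -155.0]] [495.89060466  16.65470201]
blue (305, 201, 58, 28) ell [333.4 214.7] [ 479. -100.   18.]
blue (279, 156, 25, 30) ell [292.3 170.2] [ 600. -334.   18.]
blue (116, 116, 91, 22) ell [161.8 125.9] [1080. -674.   18.]
red (147, 98, 77, 16) ell [186.3 105.5] [1026. -782.   55.]
yel (210, 322, 33, 28) ell [225.8 335.4] [603. 321.  55.]
bun [403. 332.  14.]
jamlid [521. 421.  50.]
honeylid [605. 305.  43.]
cup [ 599. -312.   25.]
shaker [ 399. -348.   33.]
choc [ 507. -422.   15.]
```

```bash
cat >> h.py <<'E'
def plan(x,y,z,jaw=None,stage=''):
    """tool-frame move: first shift (current axes), then turn about tool x, in units of the rows"""
    o=manip.observe();M=R.from_quat(o['ee_rot']).as_matrix();p=np.array(o['position'])
    d=M.T@(np.array([x,y,z])-p)/250
    # levelling + yaw
    az=np.arctan2(M[1,1],M[0,1]) if jaw is None else jaw
    yv=np.array([np.cos(az),np.sin(az),0]);xv=np.array([0,0,-1.]);T=np.c_[xv,yv,np.cross(xv,yv)]
    r=R.from_matrix(M.T@T).as_rotvec()/np.pi
    print(stage,'t',round(o['t'],2),'pos',p.round(1),'gap',round(o['finger_gap'],1),'F',np.round(o['contact_force'],1),'az',round(np.arctan2(M[1,1],M[0,1]),3))
    print('  shift',d.round(4),'rows>=',np.abs(np.linalg.norm(d))/.2,'turn',r.round(4),'rows>=',np.linalg.norm(r)*180/8.59)
E
python3 - <<'E'
from h import *
im=grab('wrist');print('camdir',-R.from_quat(im['rotation']).as_matrix()[:,2])
plan(403,332,170,0.1)
E
```

```text
camdir [ 0.27621123 -0.08918762 -0.9569498 ]
 t 0.4 pos [169.2 523.2 239.1] gap 85.5 F [0.3 0.6 0.3] az 1.258
  shift [ 0.2767 -0.44    1.1251] rows>= 6.196793771457669 turn [3.686e-01 1.000e-04 1.000e-04] rows>= 7.724358772439822
```

Call:
{"fn": "jog_arm", "kwargs": {"delta_pos": [[0.035,-0.055,0.141],[0.035,-0.055,0.141],[0.035,-0.055,0.141],[0.035,-0.055,0.141],[0.035,-0.055,0.141],[0.035,-0.055,0.141],[0.035,-0.055,0.141],[0.035,-0.055,0.141],[0,0,0],[0,0,0],[0,0,0],[0,0,0],[0,0,0],[0,0,0],[0,0,0],[0,0,0]], "delta_rot": [[0,0,0],[0,0,0],[0,0,0],[0,0,0],[0,0,0],[0,0,0],[0,0,0],[0,0,0],[0.046,0,0],[0.046,0,0],[0.046,0,0],[0.046,0,0],[0.046,0,0],[0.046,0,0],[0.046,0,0],[0.046,0,0]], "gripper": [1,1,1,1,1,1,1,1,1,1,1,1,1,1,1,1]}}

```text
t: 2.0
position: [413.6, 325.7, 166.0]
ee_rot: [0.482, 0.52, -0.479, 0.518]
contact_force: [0.3, 0.5, 0.4]
finger_gap: 85.6
```

Run:
```python
from h import *
plan(403,332,170,0.1)
im=grab('wrist','w1');print(ray(im,320,240,0), proj(im,[403,332,20]),proj(im,[521,421,50]))
```

```text
t 2.0 pos [413.6 325.7 166. ] gap 85.6 F [0.3 0.5 0.4] az 0.077
  shift [-0.016  -0.0402 -0.0285] rows>= 0.25900298292494756 turn [-0.0074 -0.0015 -0.0004] rows>= 0.1582600306898841
[420.3124371  312.04379259   0.        ] [299.80328663 220.54521701] [497.65722449 106.8109371 ]
```

View pics/w1.png

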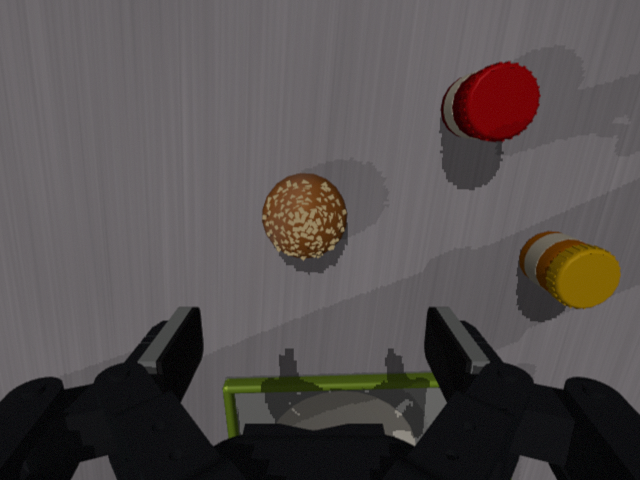

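Run:
```python
from h import *
im=grab('wrist')
b=ray(im,305,216,20);print(b,(ray(im,347,216,20)-ray(im,263,216,20)));print('jam',ray(im,500,101,55),'honey',ray(im,584,277,55))
plan(b[0],b[1],70)
```

```text
[406.69022723 335.85355197  20.        ] [63.04958018  4.63082381  0.        ]
jam [519.76000899 423.59102446  55.        ] honey [602.14209134 314.92551902  55.        ]
 t 2.1 pos [413.5 325.7 166. ] gap 85.7 F [-0.2 -0.3 -0. ] az 0.083
  shift [ 0.384  -0.0244 -0.0409] rows>= 1.9345901943249826 turn [ 0.     -0.0014 -0.0005] rows>= 0.031273317216601676
```

Call:
{"fn": "jog_arm", "kwargs": {"delta_pos": [[0,-0.0244,-0.041],[0,0,0],[0.12,0,0],[0.12,0,0],[0.12,0,0],[0,0,0],[0,0,0]], "delta_rot": [[0,0,0],[0,0,0],[0,0,0],[0,0,0],[0,0,0],[0,0,0],[0,0,0]], "gripper": [1,1,1,1,1,1,1]}}

```text
t: 2.8
position: [406.6, 341.1, 76.0]
ee_rot: [0.478, 0.526, -0.47, 0.523]
contact_force: [0.3, -0.5, 0.4]
finger_gap: 85.2
```

Run:
```python
from h import *
plan(406.7,335.9,13,.1)
```

```text
t 2.8 pos [406.6 341.1  76. ] gap 85.2 F [ 0.3 -0.5  0.4] az 0.101
  shift [ 0.252  -0.003   0.0235] rows>= 1.2653395807525394 turn [ 0.0005 -0.0032 -0.0018] rows>= 0.07750227039351186
```

Call:
{"fn": "jog_arm", "kwargs": {"delta_pos": [[0.084,-0.003,0.022],[0.084,0,0.0],[0.084,0,0],[0,0,0],[0,0,0]], "delta_rot": [[0,-0.003,-0.002],[0,0,0],[0,0,0],[0,0,0],[0,0,0]], "gripper": [1,1,1,1,1]}}

```text
t: 3.3
position: [412.6, 341.7, 20.7]
ee_rot: [0.479, 0.526, -0.467, 0.526]
contact_force: [-0.2, 0.5, -0.1]
finger_gap: 85.0
```

Run:
```python
from h import *
plan(406.7,335.9,13,.1)
```

```text
t 3.3 pos [412.6 341.7  20.7] gap 85.0 F [-0.2  0.5 -0.1] az 0.106
  shift [ 0.0304 -0.0262  0.021 ] rows>= 0.22664180458071673 turn [ 0.0019 -0.0036 -0.004 ] rows>= 0.11918246767145138
```

Call:
{"fn": "jog_arm", "kwargs": {"delta_pos": [[0.015,-0.026,0.021],[0.015,0,0.0],[0,0,0],[0,0,0]], "delta_rot": [[0,-0.004,-0.004],[0,0,0],[0,0,0],[0,0,0]], "gripper": [1,1,1,1]}}

```text
t: 3.7
position: [408.8, 337.8, 17.3]
ee_rot: [0.475, 0.526, -0.47, 0.526]
contact_force: [-0.2, -0.3, -0.7]
finger_gap: 85.5
```

Run:
```python
from h import *
plan(406.7,335.9,13,.1)
```

```text
t 3.7 pos [408.8 337.8  17.3] gap 85.5 F [-0.2 -0.3 -0.7] az 0.107
  shift [ 0.017  -0.0094  0.0068] rows>= 0.1030818504674864 turn [ 0.0022 -0.0009 -0.0017] rows>= 0.061327793799278815
```

Call:
{"fn": "jog_arm", "kwargs": {"delta_pos": [[0.017,-0.009,0.007],[0.01,0,0],[0,0,0],[0,0,0],[0,0,0],[0,0,0],[0,0,0],[0,0,0],[0,0,0],[0,0,0],[0,0,0]], "delta_rot": [[0,-0.001,-0.002],[0,0,0],[0,0,0],[0,0,0],[0,0,0],[0,0,0],[0,0,0],[0,0,0],[0,0,0],[0,0,0],[0,0,0]], "gripper": [1,1,1,0,0,0,0,0,0,0,0]}}

```text
t: 4.8
position: [407.0, 336.0, 10.7]
ee_rot: [0.472, 0.526, -0.473, 0.526]
contact_force: [-0.8, -0.0, 0.4]
finger_gap: 61.3
```

Run:
```python
from h import *
plan(406.7,335.9,13,.1)
im=grab('side','s1')
cv2.imwrite('pics/s1.png',cv2.cvtColor(im['pixels'],4)[200:480,150:550])
```

```text
t 4.8 pos [407.  336.   10.7] gap 61.3 F [-0.8 -0.   0.4] az 0.107
  shift [-0.0093 -0.0013  0.0002] rows>= 0.04690066961321907 turn [ 0.0023 -0.      0.0003] rows>= 0.047773360824377775
```

Call:
{"fn": "jog_arm", "kwargs": {"delta_pos": [[-0.1,0,0],[-0.15,0,0],[-0.15,0,0],[-0.15,0,0],[-0.1,0,0],[0,0,0]], "delta_rot": [[0,0,0],[0,0,0],[0,0,0],[0,0,0],[0,0,0],[0,0,0]], "gripper": [0,0,0,0,0,0]}}

```text
t: 5.45
position: [405.3, 334.5, 176.4]
ee_rot: [0.47, 0.526, -0.476, 0.525]
contact_force: [0.9, 1.0, -1.2]
finger_gap: 61.2
```

Run:
```python
from h import *
plan(465,20,190,.1)
```

```text
t 5.45 pos [405.3 334.5 176.4] gap 61.2 F [ 0.9  1.  -1.2] az 0.107
  shift [-0.0492  0.1031  1.2764] rows>= 6.407545782445954 turn [0.0021 0.0015 0.0022] rows>= 0.0716366045200885
```

Call:
{"fn": "jog_arm", "kwargs": {"delta_pos": [[-0.007,0.014,0.1],[-0.007,0.014,0.17],[-0.007,0.014,0.18],[-0.007,0.014,0.18],[-0.007,0.014,0.18],[-0.007,0.014,0.18],[-0.007,0.014,0.17],[0,0,0.11],[0,0,0],[0,0,0]], "delta_rot": [[0,0,0],[0,0,0],[0,0,0],[0,0,0],[0,0,0],[0,0,0],[0,0,0],[0,0,0],[0,0,0],[0,0,0]], "gripper": [0,0,0,0,0,0,0,0,0,0]}}

```text
t: 6.45
position: [459.1, 10.9, 178.6]
ee_rot: [0.464, 0.531, -0.479, 0.524]
contact_force: [0.3, 0.9, -0.8]
finger_gap: 61.8
```

Run:
```python
from h import *
plan(459,114,100,.1)
grab('wrist','w2')
```

```text
t 6.45 pos [459.1  10.9 178.6] gap 61.8 F [ 0.3  0.9 -0.8] az 0.111
  shift [ 0.3105  0.0524 -0.4118] rows>= 2.5920283815150715 turn [0.0037 0.0021 0.007 ] rows>= 0.1723552016546814
```

View pics/w2.png

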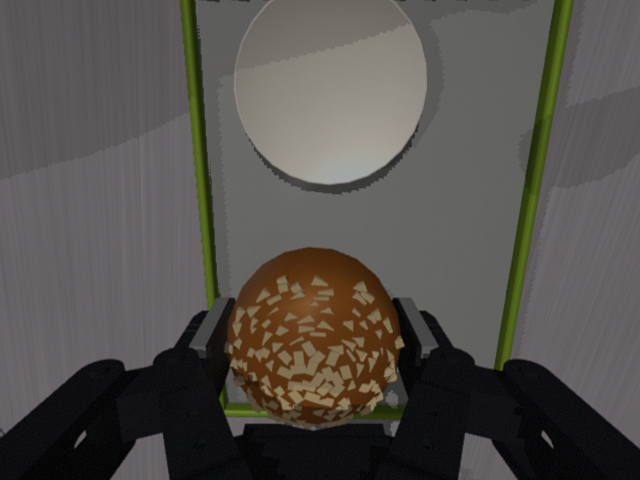

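```bash
cat >> h.py <<'E'
from scipy.optimize import least_squares
def circ(im,mask,z,r=None,box=None):
    n,l,st,_=cv2.connectedComponentsWithStats(mask); k=1+np.argmax(st[1:,4])
    c=max(cv2.findContours((l==k).astype(np.uint8),0,cv2.CHAIN_APPROX_NONE)[0],key=cv2.contourArea)[:,0]
    c=cv2.convexHull(c)[:,0] if box is None else c
    c=c[(c[:,0]>3)&(c[:,0]<636)&(c[:,1]>3)&(c[:,1]<476)]
    P=np.array([ray(im,*p,z)[:2] for p in c]);x0=[*P.mean(0),60]
    s=least_squares(lambda q:np.hypot(*(P-q[:2]).T)-(r or q[2]),x0,loss='soft_l1')
    return s.x.round(1),np.abs(s.fun).mean().round(2),len(c)
E
python3 - <<'E'
from h import *
im=cv2.imread('pics/w2.png');I=grab('wrist');hsv=cv2.cvtColor(I['pixels'],cv2.COLOR_RGB2HSV)
p=I['pixels'].astype(int); 
print(p[100,330],p[40,300],p[150,330],p[220,330],p[100,470])
for y in (60,150,250):
    m=cv2.inRange(hsv,(30,120,60),(50,255,255))[y].nonzero()[0]
    a=m[m<320];b=m[m>320]
    print(y,a.min(),a.max(),b.min(),b.max(),ray(I,a.mean(),y,16)[:2],ray(I,b.mean(),y,16)[:2])
m=((p[...,0]-p[...,2]>6)&(p[...,0]>95)&(np.abs(p[...,0]-p[...,1])<25)).astype(np.uint8);m[230:]=0
print(circ(I,m,18),circ(I,m,18,70))
cv2.imwrite('pics/m2.png',m*255)
b=((hsv[...,1]>90)&(hsv[...,0]<22)).astype(np.uint8)
z=manip.observe()['position'][2]+11
b=cv2.morphologyEx(b,3,np.ones((15,15)));print('bun',z,circ(I,b,z))
E
```

```text
[149 144 136] [116 112 107] [163 158 149] [104 104 100] [100 100  97]
60 186 194 552 562 [354.56025628 118.3171602 ] [611.44321951 146.48675993]
150 194 202 538 546 [361.6520421   56.14236299] [618.78983179  85.58574598]
250 203 210 518 528 [370.44506877 -23.79861109] [626.38108373   7.10272587]
(array([455.9, 111.1,  69.1]), np.float64(0.11), 44) (array([455.9, 111.7,  60. ]), np.float64(0.7), 44)
bun 189.74790020842153 (array([460.1,   6.4,  38.7]), np.float64(1.7), 32)
```

Run:
```python
from h import *
I=grab('wrist');print(I['origin'])
for z in (185,190,195,200): print(z,ray(I,315,338,z)[:2],ray(I,315,247,z)[:2],ray(I,315,428,z)[:2],ray(I,227,338,z)[:2],ray(I,403,338,z)[:2])
plan(455.9,111.4,100,.11)
```

```text
[453.4787303   87.466033   311.42799145]
185 [460.17653926  10.00438028] [455.99595529  45.98887831] [465.03260723 -31.79436588] [426.95637873   5.72757108] [493.00979579  14.23137892]
190 [459.91165295  13.06784952] [455.89640357  47.62922529] [464.57567215 -27.07783129] [428.0052901    8.96018045] [491.44641314  17.12767796]
195 [459.64676663  16.13131877] [455.79685184  49.26957226] [464.11873706 -22.3612967 ] [429.05420148  12.19278982] [489.8830305  20.023977 ]
200 [459.38188032  19.19478801] [455.69730011  50.90991924] [463.66180198 -17.64476212] [430.10311285  15.42539918] [488.31964786  22.92027604]
 t 6.6 pos [459.4  12.5 179. ] gap 61.4 F [ 0.1  0.  -1.2] az 0.115
  shift [ 0.3126  0.0383 -0.3966] rows>= 2.532263192648192 turn [0.0017 0.0021 0.0068] rows>= 0.15373857462095278
```

Call:
{"fn": "jog_arm", "kwargs": {"delta_pos": [[0.04,0.01,-0.1],[0.08,0.01,-0.13],[0.1,0.01,-0.13],[0.09,0.008,-0.07],[0,0,0],[0,0,0]], "delta_rot": [[0,0.002,0.007],[0,0,0],[0,0,0],[0,0,0],[0,0,0],[0,0,0]], "gripper": [0,0,0,0,0,0]}}

```text
t: 7.2
position: [455.8, 132.6, 99.4]
ee_rot: [0.468, 0.531, -0.464, 0.532]
contact_force: [0.3, 0.1, -0.2]
finger_gap: 61.8
```

Run:
```python
from h import *
plan(455.9,111.4,50,.11)
```

```text
t 7.2 pos [455.8 132.6  99.4] gap 61.8 F [ 0.3  0.1 -0.2] az 0.131
  shift [ 0.1973 -0.0117  0.0848] rows>= 1.0753343640555661 turn [ 0.0065 -0.0009 -0.0014] rows>= 0.14160161521427475
```

Call:
{"fn": "jog_arm", "kwargs": {"delta_pos": [[0.06,-0.012,0.08],[0.08,0,0.005],[0.055,0,0],[0,0,0],[0,0,0]], "delta_rot": [[0.006,-0.001,-0.001],[0,0,0],[0,0,0],[0,0,0],[0,0,0]], "gripper": [0,0,0,0,0]}}

```text
t: 7.7
position: [461.2, 108.0, 55.8]
ee_rot: [0.476, 0.524, -0.469, 0.529]
contact_force: [-0.2, -0.4, 0.2]
finger_gap: 61.8
```

Run:
```python
from h import *
plan(455.9,111.4,21,.11)
```

```text
t 7.7 pos [461.2 108.   55.8] gap 61.8 F [-0.2 -0.4  0.2] az 0.109
  shift [ 0.1391 -0.0213 -0.0157] rows>= 0.7077639002826475 turn [-0.0005 -0.0002 -0.0041] rows>= 0.08563308141732126
```

Call:
{"fn": "jog_arm", "kwargs": {"delta_pos": [[0.03,-0.022,-0.016],[0.03,-0.003,0],[0.03,0,0],[0.03,0,0],[0,0,0],[0,0,0]], "delta_rot": [[0,0,-0.004],[0,0,0],[0,0,0],[0,0,0],[0,0,0],[0,0,0]], "gripper": [0,0,0,0,0,0]}}

```text
t: 8.3
position: [456.3, 112.2, 26.0]
ee_rot: [0.474, 0.526, -0.47, 0.527]
contact_force: [-0.1, -0.5, -0.4]
finger_gap: 61.9
```

Run:
```python
from h import *
plan(455.9,111.4,20,.11)
```

```text
t 8.3 pos [456.3 112.2  26. ] gap 61.9 F [-0.1 -0.5 -0.4] az 0.109
  shift [ 0.024  -0.0022  0.0029] rows>= 0.12156786958391726 turn [-0.0003 -0.0007 -0.0013] rows>= 0.03215528876318976
```

Call:
{"fn": "jog_arm", "kwargs": {"delta_pos": [[0.014,-0.002,0.003],[0.01,0,0],[0.006,0,0],[0,0,0],[0,0,0],[0,0,0],[0,0,0],[0,0,0]], "delta_rot": [[0,-0.001,-0.001],[0,0,0],[0,0,0],[0,0,0],[0,0,0],[0,0,0],[0,0,0],[0,0,0]], "gripper": [0,0,0,0,0,0.82,0.82,0.82]}}

```text
t: 9.1
position: [457.4, 111.5, 20.1]
ee_rot: [0.473, 0.526, -0.471, 0.527]
contact_force: [0.1, -0.4, 0.3]
finger_gap: 69.9
```

Call:
{"fn": "jog_arm", "kwargs": {"delta_pos": [[-0.04,0,0],[-0.1,0,0],[-0.15,0,0],[-0.15,0,0],[-0.1,0,0],[0,0,0]], "delta_rot": [[0,0,0],[0,0,0],[0,0,0],[0,0,0],[0,0,0],[0,0,0]], "gripper": [0.82,0.82,0.9,1,1,1]}}

```text
t: 9.7
position: [456.5, 110.7, 162.2]
ee_rot: [0.473, 0.525, -0.472, 0.527]
contact_force: [-0.2, 0.6, -0.2]
finger_gap: 85.6
```

Run:
```python
from h import *
plan(519.8,423.6,160,.11)
I=grab('wrist','w3');hsv=cv2.cvtColor(I['pixels'],cv2.COLOR_RGB2HSV)
b=((hsv[...,1]>110)&(hsv[...,0]<22)).astype(np.uint8);b[320:]=0
b=cv2.morphologyEx(b,3,np.ones((15,15)));print(circ(I,b,30))
```

```text
t 9.7 pos [456.5 110.7 162.2] gap 85.6 F [-0.2  0.6 -0.2] az 0.107
  shift [ 0.0081  0.3856 -1.2174] rows>= 6.385047325412255 turn [-0.0009  0.0003 -0.0005] rows>= 0.022133438975006272
(array([457.1, 111.2,  31.9]), np.float64(0.52), 37)
```

View pics/w3.png

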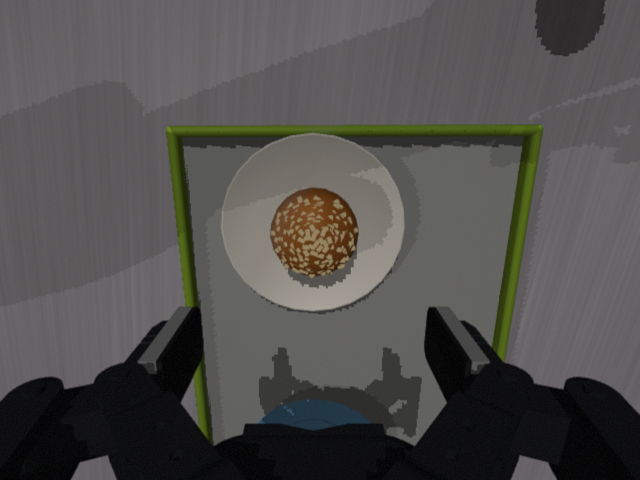

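Call:
{"fn": "jog_arm", "kwargs": {"delta_pos": [[0,0.05,-0.1],[0,0.055,-0.17],[0,0.055,-0.18],[0,0.055,-0.18],[0,0.055,-0.18],[0,0.055,-0.18],[0,0.05,-0.14],[0,0,-0.06],[0,0,0],[0,0,0]], "delta_rot": [[0,0,0],[0,0,0],[0,0,0],[0,0,0],[0,0,0],[0,0,0],[0,0,0],[0,0,0],[0,0,0],[0,0,0]], "gripper": [1,1,1,1,1,1,1,1,1,1]}}

```text
t: 10.75
position: [512.9, 419.7, 143.0]
ee_rot: [0.465, 0.526, -0.484, 0.522]
contact_force: [0.8, -0.7, -0.2]
finger_gap: 85.5
```

Run:
```python
from h import *
I=grab('wrist');hsv=cv2.cvtColor(I['pixels'],cv2.COLOR_RGB2HSV)
b=(((hsv[...,0]<6)|(hsv[...,0]>174))&(hsv[...,1]>200)&(hsv[...,2]>110)).astype(np.uint8)
q=circ(I,b,55);print(q)
plan(*q[0][:2],100,.11)
```

```text
(array([521.7, 425.3,  20.6]), np.float64(0.23), 32)
 t 10.8 pos [512.6 419.6 142.9] gap 85.2 F [-0.5 -0.2 -0.7] az 0.097
  shift [ 0.1704  0.0427 -0.0212] rows>= 0.8847556466452501 turn [-0.0039  0.0041  0.0079] rows>= 0.2033462844056685
```

Call:
{"fn": "jog_arm", "kwargs": {"delta_pos": [[0.04,0.043,-0.021],[0.08,0,0],[0.08,0,0],[0.08,0,0],[0.05,0,0],[0,0,0],[0,0,0]], "delta_rot": [[-0.004,0.004,0.008],[0,0,0],[0,0,0],[0,0,0],[0,0,0],[0,0,0],[0,0,0]], "gripper": [1,1,1,1,1,1,1]}}

```text
t: 11.5
position: [527.3, 411.1, 59.9]
ee_rot: [0.475, 0.521, -0.477, 0.525]
contact_force: [0.1, -1.1, -0.6]
finger_gap: 85.3
```

Run:
```python
from h import *
plan(521.7,425.3,20,.11)
```

```text
t 11.5 pos [527.3 411.1  59.9] gap 85.3 F [ 0.1 -1.1 -0.6] az 0.093
  shift [ 0.1594 -0.0174 -0.0594] rows>= 0.8547859358276125 turn [-0.0053  0.0019 -0.0009] rows>= 0.11984477494172219
```

Call:
{"fn": "jog_arm", "kwargs": {"delta_pos": [[0,-0.017,-0.059],[0.03,-0.002,-0.006],[0.04,0,0],[0.04,0,0],[0.03,0,0],[0,0,0],[0,0,0]], "delta_rot": [[-0.004,0.002,-0.001],[0,0,0],[0,0,0],[0,0,0],[0,0,0],[0,0,0],[0,0,0]], "gripper": [1,1,1,1,1,1,1]}}

```text
t: 12.2
position: [521.6, 430.0, 24.6]
ee_rot: [0.474, 0.527, -0.471, 0.526]
contact_force: [0.7, 0.5, 1.0]
finger_gap: 85.3
```

Run:
```python
from h import *
plan(521.7,425.3,20,.11)
```

```text
t 12.2 pos [521.6 430.   24.6] gap 85.3 F [0.7 0.5 1. ] az 0.108
  shift [ 0.0182 -0.0016  0.0187] rows>= 0.13075683015992767 turn [-0.0006 -0.0013 -0.0009] rows>= 0.035698920156276785
```

Close the last few millimetres and grip, then lift.

Call:
{"fn": "jog_arm", "kwargs": {"delta_pos": [[0.018,-0.002,0.019],[0,0,0],[0,0,0],[0,0,0],[0,0,0],[0,0,0],[0,0,0],[0,0,0],[0,0,0],[0,0,0],[0,0,0]], "delta_rot": [[0,-0.001,-0.001],[0,0,0],[0,0,0],[0,0,0],[0,0,0],[0,0,0],[0,0,0],[0,0,0],[0,0,0],[0,0,0],[0,0,0]], "gripper": [1,1,0,0,0,0,0,0,0,0,0]}}

```text
t: 13.3
position: [522.6, 424.5, 20.7]
ee_rot: [0.473, 0.526, -0.472, 0.526]
contact_force: [0.7, -0.2, -1.2]
finger_gap: 43.7
```

Call:
{"fn": "jog_arm", "kwargs": {"delta_pos": [[-0.06,0,0],[-0.12,0,0],[-0.15,0,0],[-0.15,0,0],[-0.05,0,0],[0,0,0]], "delta_rot": [[0,0,0],[0,0,0],[0,0,0],[0,0,0],[0,0,0],[0,0,0]], "gripper": [0,0,0,0,0,0]}}

```text
t: 13.9
position: [521.7, 423.7, 160.0]
ee_rot: [0.472, 0.526, -0.473, 0.526]
contact_force: [-0.3, 0.7, -1.1]
finger_gap: 43.8
```

Run:
```python
from h import *
plan(468,2,150,.11)
```

```text
t 13.9 pos [521.7 423.7 160. ] gap 43.8 F [-0.3  0.7 -1.1] az 0.107
  shift [ 0.0408 -0.3932  1.6543] rows>= 8.504099886911634 turn [-0.001   0.0001  0.0002] rows>= 0.02233123535441175
```

Call:
{"fn": "jog_arm", "kwargs": {"delta_pos": [[0,-0.04,0.1],[0,-0.04,0.17],[0,-0.04,0.18],[0,-0.04,0.18],[0,-0.04,0.18],[0,-0.04,0.18],[0,-0.04,0.18],[0,-0.04,0.18],[0,-0.035,0.16],[0,-0.02,0.1],[0,0,0.0],[0,0,0]], "delta_rot": [[0,0,0],[0,0,0],[0,0,0],[0,0,0],[0,0,0],[0,0,0],[0,0,0],[0,0,0],[0,0,0],[0,0,0],[0,0,0],[0,0,0]], "gripper": [0,0,0,0,0,0,0,0,0,0,0,0]}}

```text
t: 15.1
position: [456.3, -2.2, 141.9]
ee_rot: [0.463, 0.533, -0.48, 0.521]
contact_force: [0.5, 0.9, -1.4]
finger_gap: 44.2
```

Run:
```python
from h import *
plan(468,2,80,.11)
```

```text
t 15.1 pos [456.3  -2.2 141.9] gap 44.2 F [ 0.5  0.9 -1.4] az 0.11
  shift [ 0.2462  0.0557 -0.0126] rows>= 1.263843885116374 turn [-0.      0.0012  0.0093] rows>= 0.19687721066635894
```

Call:
{"fn": "jog_arm", "kwargs": {"delta_pos": [[0.03,0.056,-0.013],[0.08,0,0],[0.08,0,0],[0.05,0,0],[0,0,0],[0,0,0]], "delta_rot": [[0,0.001,0.009],[0,0,0],[0,0,0],[0,0,0],[0,0,0],[0,0,0]], "gripper": [0,0,0,0,0,0]}}

```text
t: 15.7
position: [468.0, 11.8, 75.5]
ee_rot: [0.467, 0.532, -0.469, 0.528]
contact_force: [0.5, -0.0, -1.5]
finger_gap: 43.8
```

Run:
```python
from h import *
plan(468,2,25,.11)
```

```text
t 15.7 pos [468.   11.8  75.5] gap 43.8 F [ 0.5 -0.  -1.5] az 0.124
  shift [ 0.2021 -0.0035  0.0395] rows>= 1.0296938251051402 turn [ 0.0043 -0.0008  0.002 ] rows>= 0.1016801829024048
```

Call:
{"fn": "jog_arm", "kwargs": {"delta_pos": [[0.03,-0.003,0.04],[0.05,0,0.003],[0.05,0,0],[0.04,0,0],[0,0,0],[0,0,0]], "delta_rot": [[0.004,-0.001,0.002],[0,0,0],[0,0,0],[0,0,0],[0,0,0],[0,0,0]], "gripper": [0,0,0,0,0,0]}}

```text
t: 16.3
position: [470.3, 0.7, 31.0]
ee_rot: [0.472, 0.526, -0.471, 0.528]
contact_force: [-0.7, -0.8, -1.0]
finger_gap: 44.2
```

Run:
```python
from h import *
plan(468,2,25,.11)
```

```text
t 16.3 pos [470.3   0.7  31. ] gap 44.2 F [-0.7 -0.8 -1. ] az 0.111
  shift [ 0.0241 -0.0085 -0.006 ] rows>= 0.1313711740372002 turn [ 0.0004  0.0002 -0.0013] rows>= 0.028996638456314228
```

Call:
{"fn": "jog_arm", "kwargs": {"delta_pos": [[0.014,-0.008,-0.006],[0.012,0,0],[0.005,0,0],[0,0,0],[0,0,0],[0,0,0],[0,0,0],[0,0,0]], "delta_rot": [[0,0,-0.001],[0,0,0],[0,0,0],[0,0,0],[0,0,0],[0,0,0],[0,0,0],[0,0,0]], "gripper": [0,0,0,0,0,0.75,0.75,0.75]}}

```text
t: 17.1
position: [470.3, 2.3, 25.4]
ee_rot: [0.473, 0.526, -0.47, 0.528]
contact_force: [0.8, -0.2, 0.1]
finger_gap: 64.1
```

Call:
{"fn": "jog_arm", "kwargs": {"delta_pos": [[-0.03,0,0],[-0.1,0,0],[-0.15,0,0],[-0.15,0,0],[-0.1,0,0],[0,0,0]], "delta_rot": [[0,0,0],[0,0,0],[0,0,0],[0,0,0],[0,0,0],[0,0,0]], "gripper": [0.75,0.75,0.9,1,1,1]}}

```text
t: 17.7
position: [468.9, 1.6, 164.2]
ee_rot: [0.473, 0.526, -0.471, 0.528]
contact_force: [0.1, -0.2, 0.5]
finger_gap: 85.3
```

Run:
```python
from h import *
plan(400,-345,180,.11)
I=grab('wrist','w4');hsv=cv2.cvtColor(I['pixels'],cv2.COLOR_RGB2HSV)
b=(((hsv[...,0]<6)|(hsv[...,0]>174))&(hsv[...,1]>200)&(hsv[...,2]>110)).astype(np.uint8)
q=circ(I,b,59);print(q)
```

```text
t 17.7 pos [468.9   1.6 164.2] gap 85.3 F [ 0.1 -0.2  0.5] az 0.11
  shift [-0.0642 -0.4257  1.3478] rows>= 7.074564714268258 turn [-0.      0.0002 -0.0013] rows>= 0.027152751936738738
(array([469.1,   3. ,  20.6]), np.float64(0.19), 29)
```

Call:
{"fn": "jog_arm", "kwargs": {"delta_pos": [[-0.008,-0.05,0.1],[-0.008,-0.06,0.18],[-0.008,-0.06,0.18],[-0.008,-0.06,0.18],[-0.008,-0.06,0.18],[-0.008,-0.06,0.18],[-0.008,-0.05,0.18],[-0.008,-0.02,0.12],[0,0,0.05],[0,0,0]], "delta_rot": [[0,0,0],[0,0,0],[0,0,0],[0,0,0],[0,0,0],[0,0,0],[0,0,0],[0,0,0],[0,0,0],[0,0,0]], "gripper": [1,1,1,1,1,1,1,1,1,1]}}

```text
t: 18.75
position: [392.0, -352.3, 166.7]
ee_rot: [0.467, 0.535, -0.473, 0.522]
contact_force: [-0.5, 0.2, -0.9]
finger_gap: 85.3
```

Run:
```python
from h import *
plan(400,-345,180,.11)
I=grab('wrist','w5')
```

```text
t 18.75 pos [ 392.  -352.3  166.7] gap 85.3 F [-0.5  0.2 -0.9] az 0.117
  shift [-0.0536  0.0341 -0.0256] rows>= 0.34246118048781204 turn [ 0.0021 -0.0026  0.0057] rows>= 0.13957734827569737
```

View pics/w5.png

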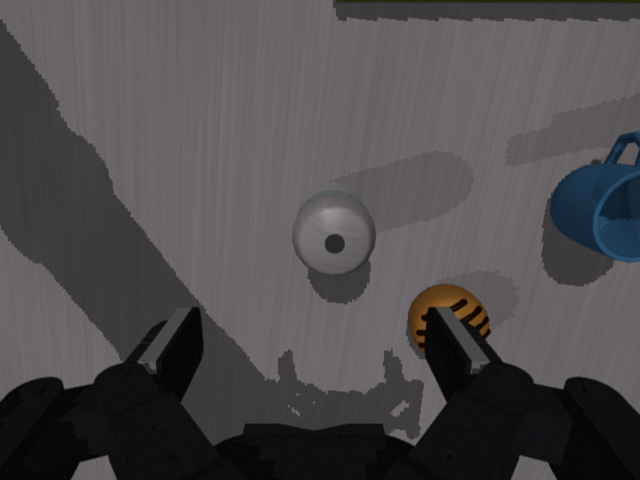

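Run:
```python
from h import *
I=grab('wrist')
print(ray(I,335,243,84)[:2],ray(I,334,234,70)[:2],(ray(I,376,234,70)-ray(I,292,234,70))[:2],'choc',ray(I,447,320,20)[:2])
s=(ray(I,335,243,84)+ray(I,334,234,70))/2
plan(*s[:2],60,.11)
```

```text
[ 402.18916    -340.65572249] [ 401.8397361  -338.96908288] [52.28098601  6.48448574] choc [ 506.0411864  -412.78604864]
 t 18.85 pos [ 392.8 -349.5  166.7] gap 85.2 F [ 0.3 -0.3 -1. ] az 0.12
  shift [ 0.4262  0.0487 -0.0296] rows>= 2.1500551170930056 turn [ 0.0032 -0.0034  0.0055] rows>= 0.1521691938477966
```

Call:
{"fn": "jog_arm", "kwargs": {"delta_pos": [[0,0.05,-0.03],[0,0.005,-0.003],[0.1,0,0],[0.1,0,0],[0.05,0,0],[0,0,0],[0,0,0]], "delta_rot": [[0.003,-0.003,0.006],[0,0,0],[0,0,0],[0,0,0],[0,0,0],[0,0,0],[0,0,0]], "gripper": [1,1,1,1,1,1,1]}}

```text
t: 19.55
position: [408.3, -329.4, 101.1]
ee_rot: [0.47, 0.532, -0.465, 0.528]
contact_force: [-1.0, 0.8, 1.0]
finger_gap: 85.4
```

Run:
```python
from h import *
plan(402,-340,27,.11)
```

```text
t 19.55 pos [ 408.3 -329.4  101.1] gap 85.4 F [-1.   0.8  1. ] az 0.126
  shift [ 0.296  -0.031   0.0415] rows>= 1.5023004511735978 turn [ 0.005  -0.0029 -0.0005] rows>= 0.12172255362212016
```

Call:
{"fn": "jog_arm", "kwargs": {"delta_pos": [[0,-0.031,0.042],[0,-0.005,0.005],[0.08,0,0],[0.08,0,0],[0.06,0,0],[0,0,0],[0,0,0]], "delta_rot": [[0.004,-0.003,0],[0,0,0],[0,0,0],[0,0,0],[0,0,0],[0,0,0],[0,0,0]], "gripper": [1,1,1,1,1,1,1]}}

```text
t: 20.25
position: [403.0, -350.5, 51.7]
ee_rot: [0.472, 0.52, -0.472, 0.532]
contact_force: [0.2, 0.9, 0.0]
finger_gap: 85.4
```

Run:
```python
from h import *
plan(402,-340,27,.11)
```

```text
t 20.25 pos [ 403.  -350.5   51.7] gap 85.4 F [0.2 0.9 0. ] az 0.108
  shift [ 0.0982 -0.0004 -0.0436] rows>= 0.5373465669298245 turn [-0.0005  0.0039 -0.0037] rows>= 0.11373040065795786
```

Call:
{"fn": "jog_arm", "kwargs": {"delta_pos": [[0.03,0,-0.04],[0,0,0],[0.04,0,0],[0.02,0,0],[0,0,0],[0,0,0]], "delta_rot": [[0,0.003,-0.003],[0,0,0],[0,0,0],[0,0,0],[0,0,0],[0,0,0]], "gripper": [1,1,1,1,1,1]}}

```text
t: 20.85
position: [403.7, -341.2, 30.0]
ee_rot: [0.472, 0.524, -0.472, 0.529]
contact_force: [0.2, 0.0, -0.4]
finger_gap: 85.4
```

Run:
```python
from h import *
plan(402,-340,27,.11)
```

```text
t 20.85 pos [ 403.7 -341.2   30. ] gap 85.4 F [ 0.2  0.  -0.4] az 0.109
  shift [ 0.0119 -0.0064 -0.0056] rows>= 0.07311190179915136 turn [-0.0003  0.0017 -0.0017] rows>= 0.05135154351715744
```

Call:
{"fn": "jog_arm", "kwargs": {"delta_pos": [[0.005,-0.006,-0.005],[0,0,0],[0,0,0],[0,0,0],[0,0,0],[0,0,0],[0,0,0],[0,0,0],[0,0,0],[0,0,0],[0,0,0]], "delta_rot": [[0,0.002,-0.002],[0,0,0],[0,0,0],[0,0,0],[0,0,0],[0,0,0],[0,0,0],[0,0,0],[0,0,0],[0,0,0],[0,0,0]], "gripper": [1,1,0,0,0,0,0,0,0,0,0]}}

```text
t: 21.95
position: [402.1, -340.9, 29.3]
ee_rot: [0.472, 0.527, -0.472, 0.526]
contact_force: [-0.9, 0.4, 0.2]
finger_gap: 50.6
```

Call:
{"fn": "jog_arm", "kwargs": {"delta_pos": [[-0.05,0,0],[-0.12,0,0],[-0.15,0,0],[-0.15,0,0],[-0.07,0,0],[0,0,0]], "delta_rot": [[0,0,0],[0,0,0],[0,0,0],[0,0,0],[0,0,0],[0,0,0]], "gripper": [0,0,0,0,0,0]}}

```text
t: 22.55
position: [400.4, -339.7, 170.5]
ee_rot: [0.472, 0.528, -0.473, 0.524]
contact_force: [-0.5, -0.6, -1.9]
finger_gap: 50.9
```

Run:
```python
from h import *
# saucer centre now: plate + 220 along -y tray; shaker 115 behind
yaw=.11;s=np.array([455.9,111.4])-220*np.array([-np.sin(yaw),np.cos(yaw)]);t=s+114*np.array([np.cos(yaw),np.sin(yaw)]);print(s,t)
plan(*t,150,.11)
```

```text
[ 480.05122618 -107.27034155] [593.36222135 -94.75561526]
 t 22.55 pos [ 400.4 -339.7  170.5] gap 50.9 F [-0.5 -0.6 -1.9] az 0.107
  shift [ 0.0817  0.8722 -0.8919] rows>= 6.25060078051161 turn [-0.0011 -0.0012  0.0014] rows>= 0.04362426074423545
```

Call:
{"fn": "jog_arm", "kwargs": {"delta_pos": [[0,0.06,-0.06],[0,0.115,-0.115],[0,0.12,-0.125],[0,0.12,-0.125],[0,0.12,-0.125],[0,0.12,-0.125],[0,0.11,-0.115],[0,0.05,-0.05],[0,0,0],[0,0,0],[0,0,0]], "delta_rot": [[0,0,0],[0,0,0],[0,0,0],[0,0,0],[0,0,0],[0,0,0],[0,0,0],[0,0,0],[0,0,0],[0,0,0],[0,0,0]], "gripper": [0,0,0,0,0,0,0,0,0,0,0]}}

```text
t: 23.65
position: [578.2, -105.0, 160.3]
ee_rot: [0.472, 0.529, -0.48, 0.516]
contact_force: [-1.1, -0.1, -1.4]
finger_gap: 50.9
```

Run:
```python
from h import *
plan(593.4,-94.8,80,.11)
```

```text
t 23.65 pos [ 578.2 -105.   160.3] gap 50.9 F [-1.1 -0.1 -1.4] az 0.094
  shift [ 0.3201  0.0713 -0.0331] rows>= 1.647987213672169 turn [-0.0052 -0.0018  0.0068] rows>= 0.1823397814887149
```

Call:
{"fn": "jog_arm", "kwargs": {"delta_pos": [[0,0.066,-0.033],[0,0,0],[0.1,0,0],[0.1,0,0],[0.06,0,0],[0,0,0],[0,0,0]], "delta_rot": [[-0.004,-0.002,0.006],[0,0,0],[0,0,0],[0,0,0],[0,0,0],[0,0,0],[0,0,0]], "gripper": [0,0,0,0,0,0,0]}}

```text
t: 24.35
position: [593.7, -104.6, 96.5]
ee_rot: [0.475, 0.52, -0.476, 0.525]
contact_force: [0.8, 0.4, -2.0]
finger_gap: 50.7
```

Run:
```python
from h import *
plan(593.4,-94.8,34,.11)
```

```text
t 24.35 pos [ 593.7 -104.6   96.5] gap 50.7 F [ 0.8  0.4 -2. ] az 0.094
  shift [ 0.2498  0.0015 -0.0405] rows>= 1.265243544244074 turn [-0.0051  0.0019 -0.0011] rows>= 0.11762368493179717
```

Call:
{"fn": "jog_arm", "kwargs": {"delta_pos": [[0,0.001,-0.037],[0,0,0],[0.08,0,0],[0.08,0,0],[0.03,0,0],[0,0,0],[0,0,0]], "delta_rot": [[-0.005,0.002,-0.001],[0,0,0],[0,0,0],[0,0,0],[0,0,0],[0,0,0],[0,0,0]], "gripper": [0,0,0,0,0,0,0]}}

```text
t: 25.05
position: [599.0, -95.0, 55.5]
ee_rot: [0.474, 0.524, -0.468, 0.531]
contact_force: [-0.0, 0.3, -1.4]
finger_gap: 50.5
```

Run:
```python
from h import *
plan(593.4,-94.8,34,.11)
```

```text
t 25.05 pos [599.  -95.   55.5] gap 50.5 F [-0.   0.3 -1.4] az 0.113
  shift [ 0.0855 -0.0234 -0.0035] rows>= 0.44362304056759216 turn [ 0.001   0.0006 -0.0045] rows>= 0.0967575721999648
```

Call:
{"fn": "jog_arm", "kwargs": {"delta_pos": [[0,-0.022,-0.003],[0.02,0,0],[0.03,0,0],[0.02,0,0],[0,0,0],[0,0,0]], "delta_rot": [[0.001,0,-0.004],[0,0,0],[0,0,0],[0,0,0],[0,0,0],[0,0,0]], "gripper": [0,0,0,0,0,0]}}

```text
t: 25.65
position: [594.8, -95.3, 39.0]
ee_rot: [0.472, 0.525, -0.471, 0.529]
contact_force: [1.0, 0.7, -0.9]
finger_gap: 50.7
```

Run:
```python
from h import *
plan(593.4,-94.8,34,.11)
```

```text
t 25.65 pos [594.8 -95.3  39. ] gap 50.7 F [ 1.   0.7 -0.9] az 0.11
  shift [ 0.02   -0.0054 -0.0028] rows>= 0.10460493289289394 turn [-0.      0.0009 -0.0015] rows>= 0.0368311144851875
```

Call:
{"fn": "jog_arm", "kwargs": {"delta_pos": [[0.012,-0.005,-0.003],[0.01,0,0],[0.005,0,0],[0,0,0],[0,0,0],[0,0,0],[0,0,0],[0,0,0]], "delta_rot": [[0,0.001,-0.001],[0,0,0],[0,0,0],[0,0,0],[0,0,0],[0,0,0],[0,0,0],[0,0,0]], "gripper": [0,0,0,0,0,0.82,0.82,0.82]}}

```text
t: 26.45
position: [594.9, -95.3, 33.9]
ee_rot: [0.473, 0.526, -0.471, 0.528]
contact_force: [0.4, -0.0, 0.2]
finger_gap: 70.0
```

Call:
{"fn": "jog_arm", "kwargs": {"delta_pos": [[-0.03,0,0],[-0.1,0,0],[-0.15,0,0],[-0.15,0,0],[-0.1,0,0],[0,0,0]], "delta_rot": [[0,0,0],[0,0,0],[0,0,0],[0,0,0],[0,0,0],[0,0,0]], "gripper": [0.82,0.82,0.9,1,1,1]}}

```text
t: 27.05
position: [593.9, -95.8, 172.8]
ee_rot: [0.473, 0.525, -0.471, 0.527]
contact_force: [0.4, -0.4, 0.0]
finger_gap: 85.4
```

Run:
```python
from h import *
plan(540,-210,180,.11)
I=grab('wrist','w6')
```

```text
t 27.05 pos [593.9 -95.8 172.8] gap 85.4 F [ 0.4 -0.4  0. ] az 0.109
  shift [-0.0294 -0.264   0.4308] rows>= 2.530262403352045 turn [-0.0003  0.0002 -0.0011] rows>= 0.025013091230321187
```

View pics/w6.png

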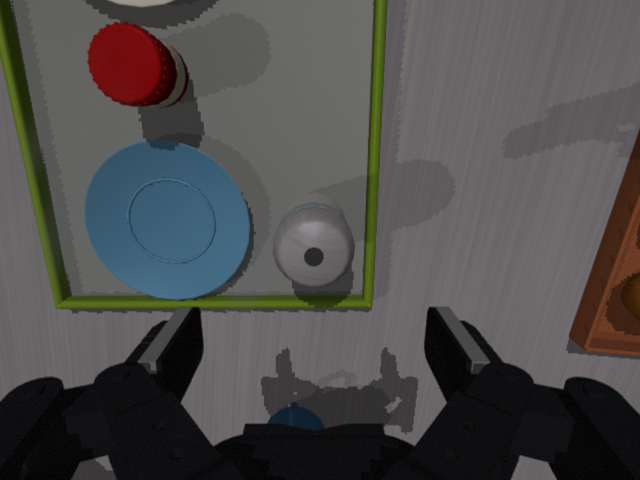

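Run:
```python
from h import *
I=grab('wrist');hsv=cv2.cvtColor(I['pixels'],cv2.COLOR_RGB2HSV)
m=cv2.inRange(hsv,(95,90,40),(120,255,255));m[330:]=0
s=circ(I,m,18);print('saucer',s, 'ring',ray(I,172,221,10)[:2])
h=ray(I,314,256,88)[:2];g=ray(I,314,246,74)[:2];yaw=.11
d=(h-s[0][:2]);print('shaker',h,g,'in saucer frame',d@[np.cos(yaw),np.sin(yaw)],d@[-np.sin(yaw),np.cos(yaw)])
plan(575,-325,180,.11)
```

```text
saucer (array([ 480.9, -107.1,   63.9]), np.float64(0.12), 54) ring [ 480.97656658 -105.33198323]
shaker [593.43055066 -95.48369247] [593.25898466 -93.6224739 ] in saucer frame 113.12564553360015 -0.8073129391978019
 t 27.15 pos [591.7 -94.9 169. ] gap 85.6 F [ 0.5  0.3 -0.4] az 0.109
  shift [-0.045  -0.1664  0.9076] rows>= 4.619224470626848 turn [-0.0004 -0.0005  0.0009] rows>= 0.02349220977178508
```

Call:
{"fn": "jog_arm", "kwargs": {"delta_pos": [[-0.01,-0.025,0.1],[-0.01,-0.03,0.17],[-0.01,-0.03,0.18],[-0.01,-0.03,0.18],[0,-0.03,0.17],[0,-0.02,0.1],[0,0,0],[0,0,0]], "delta_rot": [[0,0,0],[0,0,0],[0,0,0],[0,0,0],[0,0,0],[0,0,0],[0,0,0],[0,0,0]], "gripper": [1,1,1,1,1,1,1,1]}}

```text
t: 27.95
position: [568.8, -321.6, 159.1]
ee_rot: [0.467, 0.54, -0.473, 0.516]
contact_force: [-0.5, 0.5, 0.5]
finger_gap: 85.4
```

Run:
```python
from h import *
plan(598,-320,180,.11)
I=grab('wrist','w7')
```

```text
t 27.95 pos [ 568.8 -321.6  159.1] gap 85.4 F [-0.5  0.5  0.5] az 0.116
  shift [-0.0871  0.1143  0.0056] rows>= 0.7191811321668857 turn [ 0.0018 -0.0064  0.0091] rows>= 0.23632084077720064
```

View pics/w7.png

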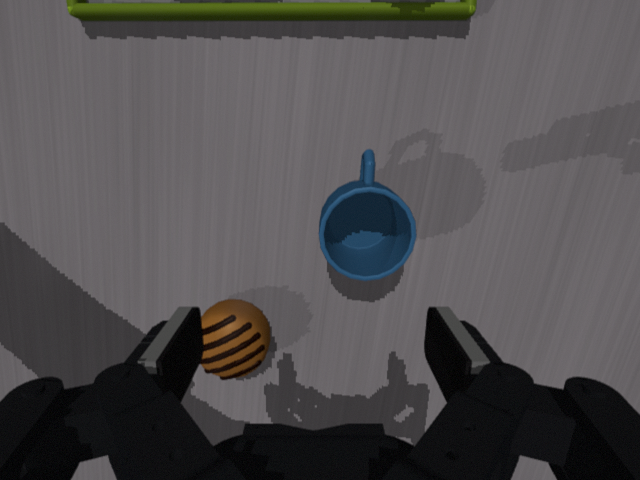

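Run:
```python
from h import *
I=grab('wrist')
for z in(58,):
  print(ray(I,367,231,z)[:2],(ray(I,416,231,z)-ray(I,319,231,z))[:2],(ray(I,367,182,z)-ray(I,367,280,z))[:2])
c=ray(I,367,231,58)[:2]
h=ray(I,369,155,45)[:2];print('handle tip',h,h-c)
plan(*c,150,.11)
```

```text
[ 597.8934483  -305.28861022] [61.03080263  7.61570324] [-9.93127848 63.67756793]
handle tip [ 593.33554498 -258.93008508] [-4.55790331 46.35852514]
 t 28.05 pos [ 569.2 -320.6  159.5] gap 85.3 F [-0.9  0.2 -0.2] az 0.118
  shift [ 0.0356  0.1224 -0.0467] rows>= 0.6789745689663537 turn [ 0.0024 -0.0063  0.009 ] rows>= 0.23630577266598646
```

Call:
{"fn": "jog_arm", "kwargs": {"delta_pos": [[0,0.115,-0.042],[0,0,0],[0.08,0,0],[0.06,0,0],[0,0,0],[0,0,0]], "delta_rot": [[0.002,-0.005,0.008],[0,0,0],[0,0,0],[0,0,0],[0,0,0],[0,0,0]], "gripper": [1,1,1,1,1,1]}}

```text
t: 28.65
position: [600.8, -294.1, 121.6]
ee_rot: [0.47, 0.534, -0.465, 0.527]
contact_force: [0.9, -0.3, 0.2]
finger_gap: 85.4
```

Run:
```python
from h import *
plan(597.9,-305.3,80,.11)
```

```text
t 28.65 pos [ 600.8 -294.1  121.6] gap 85.4 F [ 0.9 -0.3  0.2] az 0.126
  shift [ 0.166  -0.0171  0.0449] rows>= 0.8640776301390052 turn [ 0.0052 -0.0037  0.0004] rows>= 0.13357141637753114
```

Call:
{"fn": "jog_arm", "kwargs": {"delta_pos": [[0,-0.017,0.043],[0,0,0],[0.08,0,0],[0.06,0,0],[0,0,0],[0,0,0]], "delta_rot": [[0.005,-0.003,0],[0,0,0],[0,0,0],[0,0,0],[0,0,0],[0,0,0]], "gripper": [1,1,1,1,1,1]}}

```text
t: 29.25
position: [598.4, -310.0, 89.6]
ee_rot: [0.473, 0.524, -0.473, 0.528]
contact_force: [0.6, -0.2, 0.4]
finger_gap: 85.7
```

Run:
```python
from h import *
plan(597.9,-305.3,27,.11)
```

```text
t 29.25 pos [ 598.4 -310.    89.6] gap 85.7 F [ 0.6 -0.2  0.4] az 0.106
  shift [ 0.2504 -0.001  -0.0198] rows>= 1.2557260570598219 turn [-0.0011  0.0013 -0.0011] rows>= 0.04263556831064975
```

Call:
{"fn": "jog_arm", "kwargs": {"delta_pos": [[0,-0.001,-0.019],[0,0,0],[0.08,0,0],[0.08,0,0],[0.03,0,0],[0,0,0],[0,0,0]], "delta_rot": [[-0.001,0.001,-0.001],[0,0,0],[0,0,0],[0,0,0],[0,0,0],[0,0,0],[0,0,0]], "gripper": [1,1,1,1,1,1,1]}}

```text
t: 29.95
position: [601.6, -306.1, 46.6]
ee_rot: [0.472, 0.524, -0.47, 0.531]
contact_force: [0.0, -0.4, 0.2]
finger_gap: 85.2
```

Run:
```python
from h import *
plan(597.9,-305.3,27,.11)
```

```text
t 29.95 pos [ 601.6 -306.1   46.6] gap 85.2 F [ 0.  -0.4  0.2] az 0.112
  shift [ 0.0783 -0.0149 -0.0052] rows>= 0.39957212433022765 turn [ 0.0006  0.0018 -0.0027] rows>= 0.0679060867676361
```

Call:
{"fn": "jog_arm", "kwargs": {"delta_pos": [[0.02,-0.014,-0.005],[0.03,0,0],[0.02,0,0],[0,0,0],[0,0,0]], "delta_rot": [[0,0.002,-0.003],[0,0,0],[0,0,0],[0,0,0],[0,0,0]], "gripper": [1,1,1,1,1]}}

```text
t: 30.45
position: [599.1, -306.3, 30.3]
ee_rot: [0.471, 0.527, -0.471, 0.528]
contact_force: [-0.0, -0.9, 1.6]
finger_gap: 85.4
```

Run:
```python
from h import *
plan(597.9,-305.3,27,.11)
```

```text
t 30.45 pos [ 599.1 -306.3   30.3] gap 85.4 F [-0.  -0.9  1.6] az 0.112
  shift [ 0.0132 -0.0043 -0.0043] rows>= 0.07252778116450913 turn [ 0.0006  0.0004 -0.0005] rows>= 0.018802394520153698
```

Call:
{"fn": "jog_arm", "kwargs": {"delta_pos": [[0.01,-0.004,-0.004],[0,0,0],[0,0,0],[0,0,0],[0,0,0],[0,0,0],[0,0,0],[0,0,0],[0,0,0],[0,0,0]], "delta_rot": [[0,0,0],[0,0,0],[0,0,0],[0,0,0],[0,0,0],[0,0,0],[0,0,0],[0,0,0],[0,0,0],[0,0,0]], "gripper": [1,1,0,0,0,0,0,0,0,0]}}

```text
t: 31.45
position: [598.3, -305.3, 28.3]
ee_rot: [0.471, 0.526, -0.471, 0.528]
contact_force: [-0.6, 0.4, 0.1]
finger_gap: 60.9
```

Call:
{"fn": "jog_arm", "kwargs": {"delta_pos": [[-0.05,0,0],[-0.12,0,0],[-0.15,0,0],[-0.12,0,0],[-0.05,0,0],[0,0,0]], "delta_rot": [[0,0,0],[0,0,0],[0,0,0],[0,0,0],[0,0,0],[0,0,0]], "gripper": [0,0,0,0,0,0]}}

```text
t: 32.05
position: [596.2, -304.4, 155.1]
ee_rot: [0.471, 0.528, -0.472, 0.526]
contact_force: [-0.6, -0.1, -1.6]
finger_gap: 60.8
```

Run:
```python
from h import *
grab('wrist','w8')
plan(480.9,-107,120,.11)
```

```text
t 32.1 pos [ 595.8 -304.1  154. ] gap 60.3 F [ 0.2  0.  -0.2] az 0.111
  shift [ 0.1391 -0.369  -0.8344] rows>= 4.614218906503081 turn [ 0.0003 -0.0007  0.001 ] rows>= 0.026776536521573968
```

View pics/w8.png

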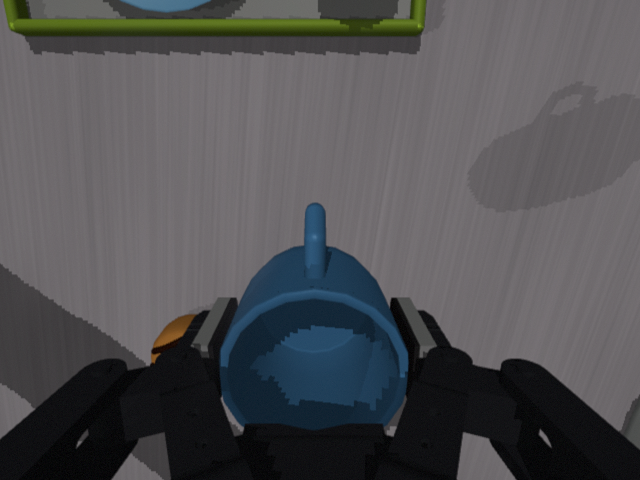

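Run:
```python
from h import *
I=grab('wrist');o=manip.observe();p=np.array(o['position']);z=p[2]-28.3+58
e=ray(I,315,292,z)[:2];u=np.array([-np.sin(.11),np.cos(.11)])
l=ray(I,221,362,z)[:2];r=ray(I,407,362,z)[:2]
c=e-31.5*u;print(p,'edge centre',c,'offset',c-p[:2],'sides',(l+r)/2-p[:2],np.linalg.norm(l-r))
```

```text
[ 595.05364291 -303.4988753   152.34951664] edge centre [ 596.87188653 -308.62474291] offset [ 1.81824361 -5.12586761] sides [0.75551177 1.91870227] 59.530242729895384
```

Call:
{"fn": "jog_arm", "kwargs": {"delta_pos": [[0,-0.03,-0.07],[0,-0.055,-0.125],[0,-0.07,-0.155],[0,-0.07,-0.155],[0,-0.065,-0.145],[0,-0.035,-0.08],[0,-0.02,-0.03],[0,0,0],[0,0,0]], "delta_rot": [[0,0,0],[0,0,0],[0,0,0],[0,0,0],[0,0,0],[0,0,0],[0,0,0],[0,0,0],[0,0,0]], "gripper": [0,0,0,0,0,0,0,0,0]}}

```text
t: 33.05
position: [472.9, -114.5, 136.0]
ee_rot: [0.464, 0.539, -0.479, 0.515]
contact_force: [-0.1, -1.0, -1.8]
finger_gap: 60.8
```

Run:
```python
from h import *
plan(480.9,-107,90,.11)
```

```text
t 33.05 pos [ 472.9 -114.5  136. ] gap 60.8 F [-0.1 -1.  -1.8] az 0.111
  shift [ 0.1828  0.042  -0.0241] rows>= 0.9454900575453868 turn [ 0.0002 -0.0039  0.012 ] rows>= 0.2648572851348711
```

Call:
{"fn": "jog_arm", "kwargs": {"delta_pos": [[0,0.04,-0.02],[0,0,0],[0.06,0,0],[0.07,0,0],[0,0,0],[0,0,0]], "delta_rot": [[0,-0.004,0.011],[0,0,0],[0,0,0],[0,0,0],[0,0,0],[0,0,0]], "gripper": [0,0,0,0,0,0]}}

```text
t: 33.65
position: [485.2, -119.9, 103.0]
ee_rot: [0.472, 0.522, -0.478, 0.526]
contact_force: [0.2, 0.6, -0.7]
finger_gap: 60.3
```

Run:
```python
from h import *
plan(480.9,-106.5,60,.11)
```

```text
t 33.65 pos [ 485.2 -119.9  103. ] gap 60.3 F [ 0.2  0.6 -0.7] az 0.098
  shift [ 0.1715 -0.0116 -0.057 ] rows>= 0.9054700791730247 turn [-0.0037  0.0034  0.0007] rows>= 0.10542950219272963
```

Call:
{"fn": "jog_arm", "kwargs": {"delta_pos": [[0,-0.011,-0.054],[0,0,0],[0.05,0,0],[0.05,0,0],[0.03,0,0],[0,0,0],[0,0,0]], "delta_rot": [[-0.004,0.003,0],[0,0,0],[0,0,0],[0,0,0],[0,0,0],[0,0,0],[0,0,0]], "gripper": [0,0,0,0,0,0,0]}}

```text
t: 34.35
position: [481.9, -106.9, 69.1]
ee_rot: [0.471, 0.527, -0.472, 0.527]
contact_force: [0.4, -0.1, -1.5]
finger_gap: 60.5
```

Run:
```python
from h import *
plan(480.9,-106.5,38,.11)
```

```text
t 34.35 pos [ 481.9 -106.9   69.1] gap 60.5 F [ 0.4 -0.1 -1.5] az 0.111
  shift [ 0.1246 -0.004  -0.002 ] rows>= 0.6232794293099693 turn [0.0004 0.0004 0.    ] rows>= 0.012727633833380972
```

Call:
{"fn": "jog_arm", "kwargs": {"delta_pos": [[0.01,-0.003,-0.002],[0.03,0,0],[0.03,0,0],[0.03,0,0],[0,0,0],[0,0,0]], "delta_rot": [[0,0,0],[0,0,0],[0,0,0],[0,0,0],[0,0,0],[0,0,0]], "gripper": [0,0,0,0,0,0]}}

```text
t: 34.95
position: [481.4, -106.7, 42.1]
ee_rot: [0.471, 0.526, -0.472, 0.528]
contact_force: [-0.6, 0.0, -1.3]
finger_gap: 60.4
```

Run:
```python
from h import *
plan(480.9,-106.5,37.5,.11)
```

```text
t 34.95 pos [ 481.4 -106.7   42.1] gap 60.4 F [-0.6  0.  -1.3] az 0.111
  shift [ 0.0182 -0.0019 -0.0011] rows>= 0.0916887843226519 turn [ 0.0004  0.0005 -0.0001] rows>= 0.01405375357217701
```

Call:
{"fn": "jog_arm", "kwargs": {"delta_pos": [[0.01,-0.002,-0.001],[0.008,0,0],[0.006,0,0],[0.004,0,0],[0,0,0],[0,0,0]], "delta_rot": [[0,0,0],[0,0,0],[0,0,0],[0,0,0],[0,0,0],[0,0,0]], "gripper": [0,0,0,0,0,0]}}

```text
t: 35.55
position: [482.0, -106.9, 37.7]
ee_rot: [0.472, 0.526, -0.471, 0.528]
contact_force: [0.2, 0.2, -1.7]
finger_gap: 60.4
```

Call:
{"fn": "jog_arm", "kwargs": {"delta_pos": [[0.006,0,0],[0,0,0],[0,0,0]], "delta_rot": [[0,0,0],[0,0,0],[0,0,0]], "gripper": [0,0,0]}}

```text
t: 35.85
position: [482.5, -107.0, 37.2]
ee_rot: [0.473, 0.526, -0.47, 0.528]
contact_force: [-0.6, 0.3, -1.5]
finger_gap: 60.6
```

Call:
{"fn": "jog_arm", "kwargs": {"delta_pos": [[0.01,-0.004,0],[0.002,0,0],[0,0,0]], "delta_rot": [[0,0,0],[0,0,0],[0,0,0]], "gripper": [0,0,0]}}

```text
t: 36.15
position: [483.3, -107.2, 37.4]
ee_rot: [0.474, 0.526, -0.469, 0.528]
contact_force: [0.1, 1.0, -1.5]
finger_gap: 60.4
```

Call:
{"fn": "jog_arm", "kwargs": {"delta_pos": [[0,-0.004,0],[0,0,0],[0,0,0],[0,0,0],[0,0,0]], "delta_rot": [[0,0,0],[0,0,0],[0,0,0],[0,0,0],[0,0,0]], "gripper": [0,0.78,0.82,0.85,0.85]}}

```text
t: 36.65
position: [482.2, -107.2, 36.6]
ee_rot: [0.473, 0.526, -0.469, 0.528]
contact_force: [0.1, 0.1, 0.2]
finger_gap: 72.7
```

Call:
{"fn": "jog_arm", "kwargs": {"delta_pos": [[-0.02,0,0],[-0.06,0,0],[-0.1,0,0],[-0.15,0,0],[-0.15,0,0],[-0.05,0,0],[0,0,0]], "delta_rot": [[0,0,0],[0,0,0],[0,0,0],[0,0,0],[0,0,0],[0,0,0],[0,0,0]], "gripper": [0.85,0.85,0.85,0.9,1,1,1]}}

```text
t: 37.35
position: [480.3, -107.9, 174.8]
ee_rot: [0.473, 0.526, -0.47, 0.528]
contact_force: [0.6, -0.3, -0.1]
finger_gap: 85.1
```

Run:
```python
from h import *
plan(480.9,-107,180,.11)
grab('wrist','w9')
```

```text
t 37.35 pos [ 480.3 -107.9  174.8] gap 85.1 F [ 0.6 -0.3 -0.1] az 0.11
  shift [-0.0207  0.0028 -0.0034] rows>= 0.10595317462716483 turn [ 0.     -0.0003 -0.0014] rows>= 0.030153421903163304
```

View pics/w9.png

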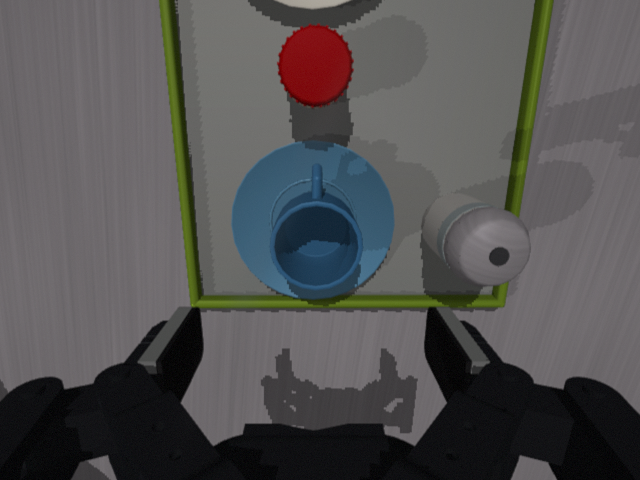

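Run:
```python
from h import *
I=grab('wrist')
s=np.array([480.9,-107.1]);c=ray(I,316.5,247,67)[:2]
hsv=cv2.cvtColor(I['pixels'],cv2.COLOR_RGB2HSV)
m=cv2.inRange(hsv,(95,90,40),(120,255,255));m[310:]=0
print('cup',c,c-s,'width',np.linalg.norm(ray(I,362,247,67)-ray(I,271,247,67)),'saucer now',circ(I,m,18))
print('honey/choc check:')
T=grab('side','s9')
```

```text
cup [ 482.65967167 -109.57993514] [ 1.75967167 -2.47993514] width 60.397774373896574 saucer now (array([ 480.2, -107.2,   63.8]), np.float64(0.15), 53)
honey/choc check:
```

View pics/s9.png

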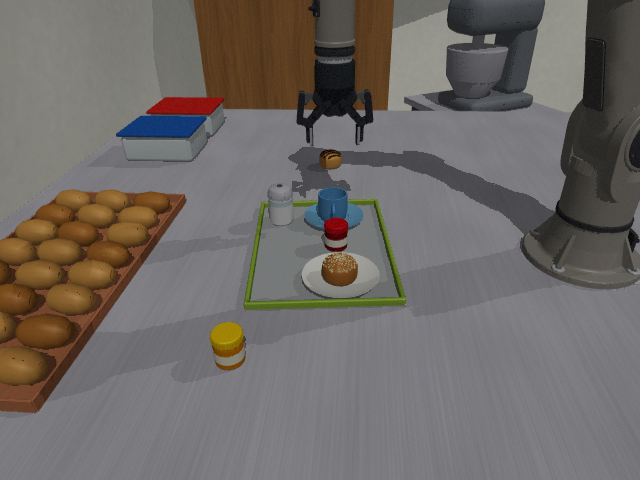

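```bash
python3 -c "
from h import *
print(manip.hand_in())"
```

```text
the job is handed in; nothing more can be done
None
```

The breakfast is made up on the tray and I handed the job in at about 37.5 s of the 112 s allowed. The hand-in reports no verdict, so the figures below come from my own camera measurements.

| Item | Measured result | Limit |
|---|---|---|
| Sesame bun | about 1 mm from the plate centre | 15 mm |
| Cup | about 3 mm from the saucer centre, lowered until it stopped sinking, then let go | 10 mm |
| Jam jar | at (469, 3), about 1 mm from the plate–saucer midpoint | 20 mm off their line |
| Sugar shaker | 113 mm behind the saucer centre, about 1 mm sideways | 85–145 mm behind, 15 mm sideways |

- **Final side view:** everything stands upright with the gripper clear. The honey jar and chocolate bun are at the same pixels as in the first picture.
- **Checks that disagreed:** two estimates of the cup's offset in the gripper differed by about 7 mm. I trusted the pre-grasp measurement, and the look after release confirmed it. The wrist force did not register the cup's contact with the saucer, so I judged contact from the height no longer falling.

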